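# Slide a printing plate over the edge and move it to its rest

### The arm

A 6-joint arm with a two-finger parallel gripper is mounted at the origin on a cart in front of the work surface, level with it; the furniture and walls round the work are solid. World frame = base frame: x ahead of the robot, y to its left, z up, the work surface at z = 0. Lengths are in m, angles in rad, forces in N, time in s.
With the tool pointing down it reaches from about 0.4 to 0.825 m from the base axis. Payload 7 kg.
Tool frame: the origin (TCP) lies at the very end of the fingers, on their centre line; the grasp point (between the pads) lies 19 mm behind it; z points along the fingers, y is the direction in which the jaws open and shut (so a half turn about z gives the same grasp; the last joint's range is limited). The gripper opens to 85 mm and grips with 20 to 120 N. Pads are 22 mm wide; open, the fingers measure 114 mm over their backs; the gripper's body (76 mm by 85 mm) begins 54 mm behind the grasp point. The pads swing forward as they close: fully open they stand 13 mm farther back than shut.
Start: joints at [1.597, 0.359, 0.012, 0, -1.224, -0.288], TCP at [0.175, 0.652, 0.231] pointing down, gripper open.
Joint ranges: [-3.07, 3.07], [-1.43, 2.12], [-1.02, 1.25], [-3.03, 1.67], [-3.05, -0], [-3.03, 3.03]. Speed limits (rad/s): [2.39, 2.39, 3.01, 3.14, 3.14, 3.14].

### API

Orientations are given as a rotation vector (axis times angle).
In Python, from plant import bot gives the robot as it stands.
- The arm moves only by the tool arm_command, never from a script. Its arguments are lists of equal length, an entry for each row: "turn": the turn, a rotation vector about the world's x, y, z in rad, a list of three; "offset": the shift along the world's x, y, z in m, a list of three; "claw": the gripper's target within -1 to 1 (fully open at 1, half-way at 0, shut at -1). In form: {"turn": [[wx, wy, wz], ...], "offset": [[tx, ty, tz], ...], "claw": [claw, ...]}. A call has 1 to 8 rows; each row shifts and turns the commanded pose from where the row before left it; what a row does not reach is not made up. A row lasts 1/12 s, in which the tool goes at most 41.7 mm and 7.16 degrees, less where a joint would pass 70% of its speed; a pose out of reach is approached as far as the arm can. A call with a gripper value outside its range is refused whole. The fingers move at their own pace and stop on an object; the grip force is fixed at half the most. Time passes only in rows, so rows that do not move let the fingers close. It gives the time, the measured TCP pose, the force and the opening at its end, in the units of the state.
- bot.observe(): the state, without advancing time (a new reading comes with each control period).
- bot.camera(name): name is "side" or "top" or "wrist"; returns a dict with "pixels" (400x640x3 uint8, red, green, blue), "depth" (400x640 float32, m along the optical axis (not along the pixel's ray), 0 where there is no reading), "intrinsics" (3x3 intrinsics, pixels), "dist_coeffs" ([k1, k2, p1, p2, k3] as OpenCV has them; the pictures are not rectified), "R" (3x3) and "t" (3): a world point X has camera coordinates R X + t. Camera axes: x right, y down, z forward; pixel columns grow to the right and rows downward; lengths in m; the calibration is good to about 2 mm. A picture is of the moment at which its call begins.
- bot.close_job(): hands the job in, once; it reports no verdict.
The state is a dict: "t": time; "joints": joint angles; "joint_velocities": joint speeds; "joint_efforts": joint torques, N m; "eef_pos": TCP position; "orientation": TCP orientation; "contact_force": force on the tool from outside, world axes, zero at the start; "torque": the same for the moment, N m; "opening": finger opening in m.
Only numpy, scipy, OpenCV 4.12 (cv2) and the standard library are available. Lean on these libraries where they do the work, as an engineer would, in place of code of your own. Each camera call takes 0.05 s, during which the arm holds its last target. There are 200 camera calls.

### The job

The thin metal printing plate lies sunk between the guides of the raised plate bed, where fingers cannot get hold of it. Press on it from above, just firmly enough that it follows, slide it out of the open end until three to five centimetres of it stick out, and let go of it; then pinch the overhanging end, lift the plate clear of the bed and lay it flat and centred on the rails of the wooden plate rest, between the four pegs, and let go. Touch down softly, do not press harder than 30 N, do not let the plate fall, and leave the eraser, paint tube, rubbing pad and gouge that lie about where they are.

Things in the scene. Friction and masses are not known exactly. Their poses are not given: they have to be found in the camera images.
- thin_plate: Bare metal printing plate, 120 (its x) x 46 (its y) x 3 mm thick, flat box, 0.10 to 0.17 kg, engraved with fine lines on top. Origin: centre of its underside. At the start it lies in the bed's channel, its x axis along the bed's x axis, its front end 26 to 38 mm inside the open end.
- plate_bed: Raised wooden block with a dark steel top, fixed, 170 (x) x 104 (y) x 60 mm. Origin: on the bench top below the middle of its channel; z up. The channel floor, 60 mm up, runs from x = -80 mm (open end, free air before it) to +80 mm (end stop). Guides 7 mm high (inner faces y = -23.7 and +25.5 mm, outer -46 and +48 mm) leave no room for fingers beside the plate.
- bed_edge (a point): Middle of the bed's open edge at channel floor height (60 mm above the bench), axes as plate_bed: the plate slides out towards -x. Pressed with less than about 12 N the plate may stay behind while the fingertip slips over it; 15 to 20 N takes it along; over 30 N, or touching down faster than about 15 mm/s, is too hard. It tips off when more than 60 mm stick out.
- plate_rest: Wooden stand, fixed: base board 90 (x) x 96 (y) x 14 mm, two rails across it (along y, 86 mm long, 10 mm thick) at x = -21 and +21 mm, tops 60 mm above the bench; on each rail pegs 8 mm thick, 10 mm high at y = -35 and +35 mm (62 mm free between them). Origin: centre of its underside, z up. The plate lies along its x axis, either way round, with about 34 mm past each rail.
- rest_top (a point): Centre of the plate rest, midway between the rails at the height of their tops (60 mm above the bench), axes as plate_rest: where the centre of the plate's underside belongs.
- eraser: Small eraser, 21 x 45 x 13 mm; a bystander, loose on the bench. Origin: centre of its underside.
- paint_tube: Small white paint tube, 94 x 29 x 22 mm; a bystander, loose on the bench. Origin: centre of its underside.
- baren: Round black rubbing pad with a wooden bow handle, 108 mm across, 34 mm high; a bystander, loose on the bench. Origin: centre of its underside.
- gouge: Carving gouge with a pear-shaped wooden handle, 137 x 25 x 25 mm; a bystander, loose on the bench. Origin: centre of its underside.
- nose (a point): Small round brass spring nose in the +y guide of the bed (at x = +28 mm of plate_bed, channel floor height). It presses the plate's side against the other guide with about 4 N and so brakes it, until the plate's rear end has passed it, when about 20 mm stick out. Its housing, 10 mm high, stands beside the guide.
Things that resemble listed ones, but are neither listed nor needed, are in the scene too. There is more than one size of the thin_plate; the job needs the smaller.

How it is judged:
By the outcome, as a careful person would: the job done as asked, in the order asked, and still so for the second after the job is handed in, with the robot touching nothing.
It also fails if it takes over 64 s, if anything falls off the work surface, if the arm or the gripper's body presses on something with over 40 N, if the wrist force passes 120 N, or if a joint passes its speed limit or range.

## Working session

There is one attempt and no reset: what is moved stays moved. The work goes in short steps, Python scripts to look and compute and a tool call to move; the robot and the scene stay as the last step left them, time stands still between calls to the robot, and variables do not carry over. Pictures are saved under pics/ and viewed, about 8 in all and at most 12, crops included, and the job is handed in when it is done.

Besides the shell and the picture viewer there is one more tool, called after "Request:" as name(argument=value, ...) on one line, values as JSON. arm_command: Moves the arm, as the interface text tells. Its arguments: {"type":"object","properties":{"turn":{"type":"array","items":{"type":"array","items":{"type":"number"}}},"offset":{"type":"array","items":{"type":"array","items":{"type":"number"}}},"claw":{"type":"array","items":{"type":"number"}}},"required":["turn","offset","claw"]}

```bash
mkdir -p pics; ls; cat > h.py <<'E'
import numpy as np, cv2
from plant import bot
def cam(n):
    return bot.camera(n)
def save(c,name): cv2.imwrite('pics/'+name,cv2.cvtColor(c['pixels'],cv2.COLOR_RGB2BGR))
def ray(c,uv):
    K=np.array(c['intrinsics']);d=np.array(c['dist_coeffs'])
    p=cv2.undistortPoints(np.array(uv,float).reshape(-1,1,2),K,d).reshape(-1,2)
    R=np.array(c['R']);t=np.array(c['t'])
    D=np.c_[p,np.ones(len(p))]@R
    return -R.T@t,D
def onz(c,uv,z):
    o,D=ray(c,uv); return o+D*((z-o[2])/D[:,2])[:,None]
def proj(c,X):
    r,_=cv2.Rodrigues(np.array(c['R']))
    return cv2.projectPoints(np.array(X,float).reshape(-1,1,3),r,np.array(c['t'],float),np.array(c['intrinsics']),np.array(c['dist_coeffs']))[0].reshape(-1,2)
def cloud(c):
    d=c['depth'];v,u=np.mgrid[0:d.shape[0],0:d.shape[1]]
    o,D=ray(c,np.c_[u.ravel(),v.ravel()])
    P=o+D*d.reshape(-1,1); P[d.ravel()==0]=np.nan
    return P.reshape(*d.shape,3)
E
python3 - <<'E'
from h import *
import pickle
o=bot.observe();print({k:np.round(v,3) for k,v in o.items()})
C={}
for n in('top','side','wrist'):
    C[n]=cam(n);save(C[n],n+'0.png');print(n,np.round(-np.array(C[n]['R']).T@C[n]['t'],3))
pickle.dump(C,open('c0.pkl','wb'))
E
```

```text
pics
{'t': np.float64(0.0), 'joints': array([ 1.597,  0.359,  0.011, -0.   , -1.224, -0.288]), 'joint_velocities': array([-0.001,  0.001, -0.   , -0.001,  0.001,  0.001]), 'joint_efforts': array([ 1.0000e-03, -5.8331e+01,  2.9343e+01,  6.9370e+00, -6.0000e-03,
        0.0000e+00]), 'eef_pos': array([0.175, 0.652, 0.23 ]), 'orientation': array([ 3.113, -0.41 , -0.   ]), 'contact_force': array([0.054, 0.446, 0.094]), 'torque': array([ 0.029,  0.045, -0.034]), 'opening': np.float64(0.086)}
top [ 0.387 -0.025  1.06 ]
side [ 0.327 -0.961  0.801]
wrist [0.249 0.632 0.374]
```

View pics/top0.png

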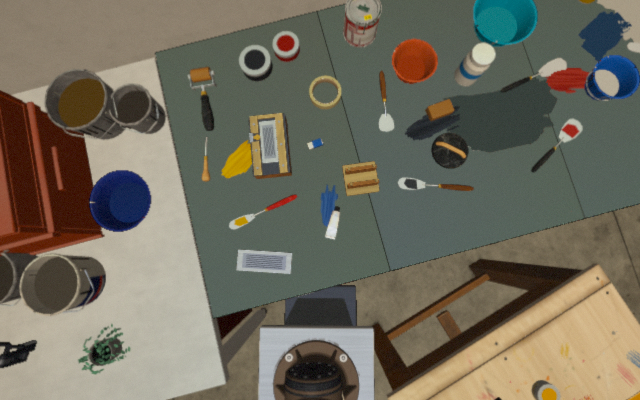

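View pics/side0.png

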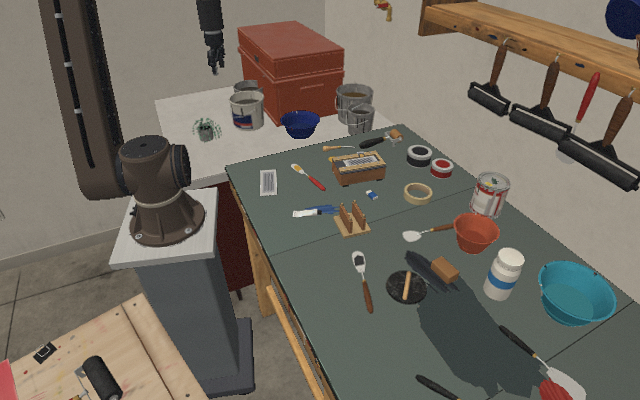

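```bash
python3 - <<'E'
from h import *
import pickle
C=pickle.load(open('c0.pkl','rb'));c=C['top'];s=C['side']
b=cv2.cvtColor(c['pixels'],cv2.COLOR_RGB2BGR)
A=cv2.resize(b[105:185,235:307],None,fx=5.5,fy=5.5,interpolation=cv2.INTER_CUBIC)
B=cv2.resize(b[155:201,335:387],None,fx=5,fy=5,interpolation=cv2.INTER_CUBIC)
b2=cv2.cvtColor(s['pixels'],cv2.COLOR_RGB2BGR)
D=cv2.resize(b2[140:250,320:400],None,fx=4,fy=4,interpolation=cv2.INTER_CUBIC)
H=np.zeros((440,396+320+0,3),np.uint8);H[:A.shape[0],:A.shape[1]]=A;H[:440,396:716]=D
cv2.imwrite('pics/crop0.png',H)
P=cloud(c)
for nm,(u0,u1,v0,v1) in dict(bed=(235,307,105,185),rest=(335,387,155,201)).items():
    Q=P[v0:v1,u0:u1]; z=Q[...,2]; print(nm,np.nanpercentile(z,[1,10,50,90,99]).round(3))
    m=((z>0.045)&(z<0.085)).astype(np.uint8)
    cs,_=cv2.findContours(m,cv2.RETR_EXTERNAL,cv2.CHAIN_APPROX_NONE)
    for k in cs:
        if cv2.contourArea(k)<30: continue
        uv=k.reshape(-1,2)+[u0,v0]; X=onz(c,uv,0.064)[:,:2].astype(np.float32)
        print(nm,cv2.minAreaRect(X), cv2.boxPoints(cv2.minAreaRect(k.astype(np.float32))).round(1).tolist())
E
```

```text
bed [-0.005 -0.003  0.001  0.066  0.069]
bed ((0.654991865158081, 0.13294409215450287), (0.17455892264842987, 0.1056675910949707), 6.132798194885254) [[11.899999618530273, 10.800000190734863], [49.5, 7.199999809265137], [55.29999923706055, 68.0999984741211], [17.700000762939453, 71.69999694824219]]
rest [-0.006 -0.003  0.001  0.052  0.066]
rest ((0.54672771692276, -0.1285206824541092), (0.011336651630699635, 0.08415041863918304), 8.301711082458496) [[12.5, 27.799999237060547], [42.900001525878906, 23.399999618530273], [43.5, 27.5], [13.100000381469727, 31.799999237060547]]
rest ((0.5874366164207458, -0.12318911403417587), (0.012635469436645508, 0.08455434441566467), 8.313275337219238) [[10.399999618530273, 12.899999618530273], [40.79999923706055, 8.600000381469727], [41.400001525878906, 13.100000381469727], [11.100000381469727, 17.399999618530273]]
```

View pics/crop0.png

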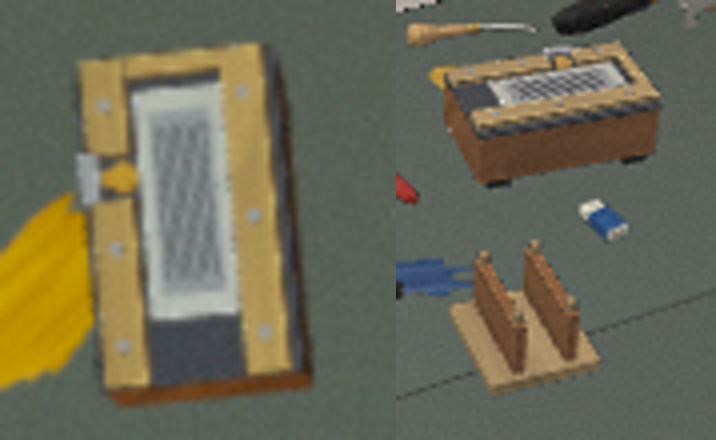

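The crop shows the bed with the small plate in its channel, top view (268,140). The dark channel floor lies bare at the lower end (275,172), so the open end faces the robot. The brass nose is on the left at (256,137).

There are two plates: the one in the bed, and a larger loose one on the bench at (264,261). The bed plate is the smaller and the one described. The rest is at (361,178), with its two rails running across it.

Next I move over the bed with the jaws shut.

Request:
arm_command(turn=[[0, 0, 0.0204], [0, 0, 0.0204], [0, 0, 0.0204], [0, 0, 0.0204], [0, 0, 0.0204], [0, 0, 0.0204], [0, 0, 0.0204], [0, 0, 0.0204]], offset=[[0.0247, -0.029, 0], [0.0247, -0.029, 0], [0.0247, -0.029, 0], [0.0247, -0.029, 0], [0.0247, -0.029, 0], [0.0247, -0.029, 0], [0.0247, -0.029, 0], [0.0247, -0.029, 0]], claw=[-1, -1, -1, -1, -1, -1, -1, -1])

```text
t: 0.82
eef_pos: [0.373, 0.4183, 0.2313]
orientation: [-3.138, 0.153, 0.0]
contact_force: [1.1, -0.0, -0.3]
opening: 0.0
```

Request:
arm_command(turn=[[0, 0, 0.0204], [0, 0, 0.0204], [0, 0, 0.0204], [0, 0, 0.0204], [0, 0, 0.0204], [0, 0, 0.0204], [0, 0, 0.0204], [0, 0, 0.0204]], offset=[[0.0247, -0.029, 0], [0.0247, -0.029, 0], [0.0247, -0.029, 0], [0.0247, -0.029, 0], [0.0247, -0.029, 0], [0.0247, -0.029, 0], [0.0247, -0.029, 0], [0.0247, -0.029, 0]], claw=[-1, -1, -1, -1, -1, -1, -1, -1])

```text
t: 1.48
eef_pos: [0.5707, 0.1863, 0.2312]
orientation: [-3.14, -0.103, 0.0]
contact_force: [1.1, 0.8, 0.0]
opening: -0.0001
```

Request:
arm_command(turn=[[0, 0, 0.0204], [0, 0, 0.0204], [0, 0, 0], [0, 0, 0]], offset=[[0.0247, -0.029, 0], [0.0247, -0.029, 0], [0, 0, 0], [0, 0, 0]], claw=[-1, -1, -1, -1])

```text
t: 1.82
eef_pos: [0.62, 0.1279, 0.2303]
orientation: [3.137, 0.16, -0.002]
contact_force: [-1.0, 0.7, 0.0]
opening: -0.0
```

```bash
python3 - <<'E'
from h import *
import pickle
c=cam('wrist');save(c,'w1.png');pickle.dump(c,open('w1.pkl','wb'))
o=bot.observe();print({k:np.round(v,3) for k,v in o.items()})
E
```

```text
{'t': np.float64(1.867), 'joints': array([ 0.513,  0.291, -0.087, -0.   , -1.194,  1.161]), 'joint_velocities': array([ 0.035, -0.016, -0.011,  0.002,  0.001, -0.007]), 'joint_efforts': array([ -1.36 , -52.034,  29.321,   6.978,  -0.   ,   0.124]), 'eef_pos': array([0.619, 0.129, 0.23 ]), 'orientation': array([ 3.137e+00,  1.620e-01, -2.000e-03]), 'contact_force': array([-0.209,  0.408, -0.083]), 'torque': array([ 0.019, -0.003,  0.039]), 'opening': np.float64(0.0)}
```

View pics/w1.png

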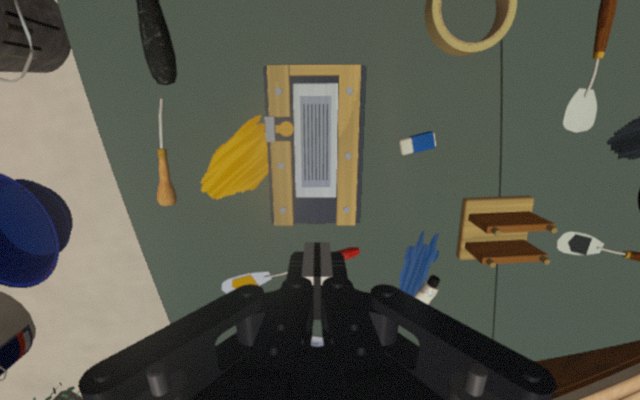

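The wrist view has the bed upright. The plate spans (292..338, 83..198), the open edge is at row ~224, the nose is at (285,129), and the rest is at (505,230). Measuring these now.

```bash
python3 - <<'E'
from h import *
import pickle
c=pickle.load(open('w1.pkl','rb'));im=c['pixels'].astype(int)
hsv=cv2.cvtColor(c['pixels'],cv2.COLOR_RGB2HSV)
def rect(m,u0,u1,v0,v1,z,nm,hull=False):
    s=np.zeros(m.shape,np.uint8);s[v0:v1,u0:u1]=m[v0:v1,u0:u1]
    cs,_=cv2.findContours(s,cv2.RETR_EXTERNAL,cv2.CHAIN_APPROX_NONE)
    cs=[k for k in cs if cv2.contourArea(k)>100]
    for k in cs:
        X=onz(c,k.reshape(-1,2),z)[:,:2].astype(np.float32);r=cv2.minAreaRect(X)
        print(nm,cv2.boundingRect(k),np.round(r[0],4),np.round(r[1],4),round(r[2],2))
plate=((hsv[...,2]>110)&(hsv[...,1]<50)).astype(np.uint8)
plate=cv2.morphologyEx(plate,cv2.MORPH_CLOSE,np.ones((9,9)))
rect(plate,289,342,75,205,.063,'plate')
wood=((hsv[...,1]>70)&(hsv[...,0]<30)&(hsv[...,2]>90)).astype(np.uint8)
rect(wood,262,365,55,235,.067,'guides')
P=cloud(c);z=P[...,2]
rect((abs(z-.060)<.015).astype(np.uint8),440,570,180,280,.060,'rail')
for v in (70,210):print(np.round(z[v,268:366:6],3))
print(np.round(P[205:240:3,315],4).tolist())
# dark floor/open edge
print(im[205:240,315].sum(1), im[140,255:370].sum(1))
E
```

```text
plate (293, 83, 49, 115) [0.6665 0.1322] [0.1206 0.0511] 6.43
guides (270, 140, 24, 86) [0.6183 0.1665] [0.096 0.023] 6.16
guides (262, 122, 8, 59) [0.652  0.1861] [0.0615 0.0076] 2.79
guides (275, 120, 19, 17) [0.6787 0.1683] [0.0163 0.0188] 4.57
guides (266, 64, 96, 162) [0.6587 0.1349] [0.1703 0.0941] 6.2
rail (475, 249, 75, 19) [ 0.5522 -0.1268] [0.0236 0.1002] 8.07
rail (479, 219, 78, 17) [ 0.5937 -0.1205] [0.0192 0.0996] 8.34
[0.067 0.067 0.068 0.067 0.068 0.067 0.068 0.069 0.069 0.068 0.068 0.069
 0.067 0.07  0.068 0.069 0.061]
[-0.     0.067  0.068  0.067  0.068  0.061  0.061  0.062  0.061  0.061
  0.06   0.062  0.068  0.069  0.069  0.061  0.001]
[[0.5961, 0.1276, 0.0601], [0.593, 0.1273, 0.0615], [0.5885, 0.1268, 0.059], [0.5855, 0.1265, 0.0608], [0.5818, 0.1262, 0.0609], [0.5779, 0.1258, 0.0602], [0.551, 0.1234, 0.001], [0.5457, 0.1228, -0.0011], [0.5421, 0.1225, 0.0012], [0.5379, 0.122, 0.002], [0.5332, 0.1216, 0.0018], [0.5282, 0.1211, 0.0007]]
[221 215 201 213 205 199 215 217 215 217 219 207 218 210 223 206 217 211
 201 245 258 261 264 259 268 258 266 251 266 258 261 270 253 261 253] [340 345 338 328 330 325 342 346 351 351 380 411 417 430 423 424 421 426
 425 387 309 288 265 287 265 275 275 274 272 283 274 291 274 279 270 246
 231 242 297 436 494 498 497 503 505 466 423 405 369 310 373 406 353 315
 376 393 336 328 385 394 327 343 398 388 333 379 402 381 329 371 404 347
 321 390 435 458 494 504 506 510 515 506 364 326 348 366 354 364 372 376
 365 366 361 364 362 375 364 367 375 391 393 388 371 282 223 196 210 204
 195 248 240 250 255 242 267]
```

Request:
arm_command(turn=[[0, 0, 0.005], [0, 0, 0], [0, 0, 0], [0, 0, 0], [0, 0, 0], [0, 0, 0], [0, 0, 0], [0, 0, 0]], offset=[[0.028, 0.003, 0], [0.028, 0.003, 0], [0, 0, -0.035], [0, 0, -0.035], [0, 0, -0.035], [0, 0, -0.03], [0, 0, -0.01], [0, 0, 0]], claw=[-1, -1, -1, -1, -1, -1, -1, -1])

```text
t: 2.53
eef_pos: [0.673, 0.1364, 0.0834]
orientation: [3.135, 0.175, -0.008]
contact_force: [-0.3, -0.3, 1.0]
opening: 0.0001
```

Request:
arm_command(turn=[[0, 0, 0], [0, 0, 0], [0, 0, 0], [0, 0, 0], [0, 0, 0], [0, 0, 0]], offset=[[0, 0, -0.004], [0, 0, -0.002], [0, 0, -0.001], [0, 0, 0], [0, 0, 0], [0, 0, 0]], claw=[-1, -1, -1, -1, -1, -1])

```text
t: 3.03
eef_pos: [0.6757, 0.1361, 0.0803]
orientation: [-3.136, -0.173, -0.002]
contact_force: [0.4, -0.2, 0.4]
opening: 0.0002
```

Request:
arm_command(turn=[[0, 0, 0], [0, 0, 0], [0, 0, 0], [0, 0, 0], [0, 0, 0], [0, 0, 0]], offset=[[0, 0, -0.004], [0, 0, -0.004], [0, 0, -0.003], [0, 0, -0.001], [0, 0, 0], [0, 0, 0]], claw=[-1, -1, -1, -1, -1, -1])

```text
t: 3.53
eef_pos: [0.6753, 0.1359, 0.0671]
orientation: [3.137, 0.173, -0.0]
contact_force: [-0.1, 0.1, -0.6]
opening: -0.0002
```

Request:
arm_command(turn=[[0, 0, 0], [0, 0, 0], [0, 0, 0], [0, 0, 0]], offset=[[0, 0, -0.0006], [0, 0, -0.0006], [0, 0, -0.0006], [0, 0, -0.0006]], claw=[-1, -1, -1, -1])

```text
t: 3.87
eef_pos: [0.6753, 0.136, 0.065]
orientation: [-3.137, -0.173, -0.0]
contact_force: [-0.5, -0.0, -0.6]
opening: 0.0001
```

Request:
arm_command(turn=[[0, 0, 0], [0, 0, 0], [0, 0, 0], [0, 0, 0]], offset=[[0, 0, -0.0005], [0, 0, -0.0005], [0, 0, -0.0005], [0, 0, 0]], claw=[-1, -1, -1, -1])

```text
t: 4.2
eef_pos: [0.6753, 0.1359, 0.0633]
orientation: [3.137, 0.173, -0.0]
contact_force: [-0.6, 0.2, 0.5]
opening: -0.0002
```

Request:
arm_command(turn=[[0, 0, 0], [0, 0, 0], [0, 0, 0]], offset=[[0, 0, -0.0005], [0, 0, -0.0003], [0, 0, 0]], claw=[-1, -1, -1])

```text
t: 4.45
eef_pos: [0.6753, 0.136, 0.0632]
orientation: [3.137, 0.174, 0.0]
contact_force: [-2.3, -0.1, 4.2]
opening: -0.0002
```

Request:
arm_command(turn=[[0, 0, 0], [0, 0, 0], [0, 0, 0]], offset=[[0, 0, -0.0004], [0, 0, -0.0004], [0, 0, 0]], claw=[-1, -1, -1])

```text
t: 4.7
eef_pos: [0.6754, 0.136, 0.0631]
orientation: [3.137, 0.174, 0.001]
contact_force: [-4.7, -0.5, 9.7]
opening: 0.0002
```

Request:
arm_command(turn=[[0, 0, 0], [0, 0, 0], [0, 0, 0], [0, 0, 0]], offset=[[0, 0, -0.0004], [0, 0, -0.0004], [0, 0, -0.0003], [0, 0, 0]], claw=[-1, -1, -1, -1])

```text
t: 5.03
eef_pos: [0.6754, 0.136, 0.0631]
orientation: [3.137, 0.174, 0.002]
contact_force: [-7.3, -0.8, 16.7]
opening: -0.0003
```

Request:
arm_command(turn=[[0, 0, 0], [0, 0, 0], [0, 0, 0], [0, 0, 0], [0, 0, 0]], offset=[[-0.001, -0.0001, 0], [-0.002, -0.0002, 0], [-0.002, -0.0002, 0], [-0.002, -0.0002, 0], [-0.002, -0.0002, 0]], claw=[-1, -1, -1, -1, -1])

```text
t: 5.45
eef_pos: [0.6697, 0.1355, 0.0631]
orientation: [-3.136, -0.175, -0.011]
contact_force: [4.3, -1.6, 7.0]
opening: -0.0001
```

Request:
arm_command(turn=[[0, 0, 0], [0, 0, 0], [0, 0, 0], [0, 0, 0]], offset=[[0, 0, -0.0004], [0, 0, -0.0004], [0, 0, -0.0004], [0, 0, 0]], claw=[-1, -1, -1, -1])

```text
t: 5.78
eef_pos: [0.6693, 0.1355, 0.0631]
orientation: [-3.136, -0.175, -0.01]
contact_force: [0.1, -2.1, 15.5]
opening: 0.0001
```

```bash
cat > pl.py <<'E'
from h import *
O=np.array([.6538,.1334]);a=np.radians(6.2);E=np.array([[np.cos(a),np.sin(a)],[-np.sin(a),np.cos(a)]])
def front(c):
    # front end of plate in bed coords, along channel lines: brightest step
    g=cv2.cvtColor(c['pixels'],cv2.COLOR_RGB2HSV); out=[]
    xs=np.arange(-.135,.03,.0005)
    for y in (-.016,.013,.016):
        X=O+np.outer(xs,E[0])+y*E[1]
        uv=proj(c,np.c_[X,np.full(len(X),.063)]).round().astype(int)
        ok=(uv[:,0]>=0)&(uv[:,0]<640)&(uv[:,1]>=0)&(uv[:,1]<400)
        v=np.zeros((len(xs)));s=v+255
        v[ok]=g[uv[ok,1],uv[ok,0],2];s[ok]=g[uv[ok,1],uv[ok,0],1]
        b=(v>120)&(s<50)
        r=np.convolve(b,np.ones(12),'valid'); i=np.where(r>=11)[0]
        out.append(round(1000*xs[i[0]],1) if len(i) else None)
    return out
if __name__=='__main__':
    o=bot.observe();print(np.round(o['eef_pos'],4),np.round(o['contact_force'],1))
    for n in('wrist','top'):
        c=cam(n);save(c,'last_%s.png'%n);print(n,front(c))
E
python3 -c "
import pickle;from pl import *
print(front(pickle.load(open('w1.pkl','rb'))),front(pickle.load(open('c0.pkl','rb'))['top']))"
python3 pl.py
```

```text
[np.float64(-48.5), np.float64(-48.5), np.float64(-48.5)] [np.float64(-50.5), np.float64(-50.0), np.float64(-49.5)]
[0.6693 0.1355 0.0631] [ 0.1 -2.1 15.5]
wrist [np.float64(9.5), np.float64(19.5), np.float64(13.0)]
top [np.float64(-135.0), np.float64(-135.0), np.float64(-125.5)]
```

Request:
arm_command(turn=[[0, 0, 0], [0, 0, 0], [0, 0, 0], [0, 0, 0], [0, 0, 0], [0, 0, 0]], offset=[[-0.001, -0.0001, -0.0002], [-0.0015, -0.0001, -0.0002], [-0.0015, -0.0002, -0.0002], [-0.0015, -0.0001, -0.0002], [-0.0015, -0.0002, 0], [-0.0015, -0.0002, 0]], claw=[-1, -1, -1, -1, -1, -1])

```text
t: 6.38
eef_pos: [0.6634, 0.1352, 0.0631]
orientation: [-3.135, -0.176, -0.018]
contact_force: [7.9, -1.3, 13.7]
opening: -0.0001
```

```bash
python3 - <<'E'
from h import *
c=cam('wrist');save(c,'w2.png');o=bot.observe();print(o['contact_force'],o['eef_pos'])
E
```

```text
[ 5.22262931 -2.18400477 13.53206508] [0.66304323 0.13516613 0.06308099]
```

View pics/w2.png

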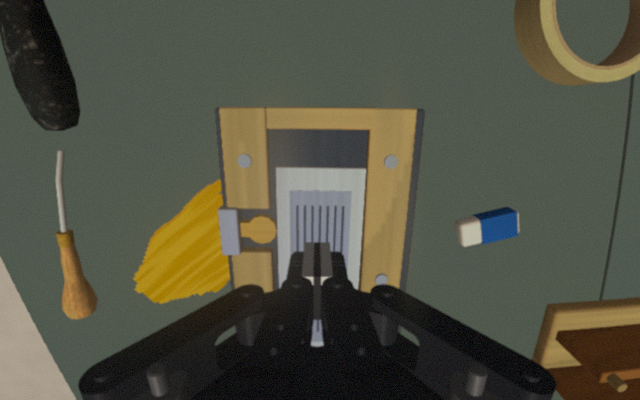

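The plate's rear edge shows at row 168 and the end stop at row 130, with the nose on the left at (260,229). I can track the slide from that rear edge.

```bash
cat > pr.py <<'E'
from pl import *
def rear(c):
    g=cv2.cvtColor(c['pixels'],cv2.COLOR_RGB2HSV); out=[]
    xs=np.arange(-.02,.079,.0005)[::-1]
    for y in (-.016,.0,.012):
        X=O+np.outer(xs,E[0])+y*E[1]
        uv=proj(c,np.c_[X,np.full(len(X),.063)]).round().astype(int)
        ok=(uv[:,0]>=0)&(uv[:,0]<640)&(uv[:,1]>=0)&(uv[:,1]<400)
        v=np.zeros(len(xs));v[ok]=g[uv[ok,1],uv[ok,0],2]
        r=np.convolve(v>130,np.ones(6),'valid');i=np.where(r>=6)[0]
        out.append(round(float(1000*xs[i[0]]),1) if len(i) else None)
    return out
if __name__=='__main__':
    o=bot.observe();p=o['eef_pos'];print(np.round(p,4),np.round(o['contact_force'],1),'tcp bed mm',np.round(1000*E@(p[:2]-O),1))
    c=cam('wrist');print('rear',rear(c))
E
python3 -c "
import pickle;from pr import *
print(rear(pickle.load(open('w1.pkl','rb'))))"
python3 pr.py
```

```text
[72.5, 72.0, 72.0]
[0.663  0.1352 0.0631] [ 5.2 -2.2 13.5] tcp bed mm [9.4 0.8]
rear [59.5, 60.0, 60.0]
```

Request:
arm_command(turn=[[0, 0, 0], [0, 0, 0], [0, 0, 0], [0, 0, 0], [0, 0, 0], [0, 0, 0], [0, 0, 0], [0, 0, 0]], offset=[[0, 0, -0.0003], [0, 0, -0.0003], [-0.0015, -0.0002, -0.0001], [-0.002, -0.0002, -0.0001], [-0.002, -0.0002, -0.0001], [-0.002, -0.0002, 0], [-0.002, -0.0003, 0], [-0.002, -0.0002, 0]], claw=[-1, -1, -1, -1, -1, -1, -1, -1])

```text
t: 7.15
eef_pos: [0.6531, 0.1345, 0.0631]
orientation: [-3.134, -0.177, -0.022]
contact_force: [9.1, -0.8, 16.8]
opening: -0.0001
```

Request:
arm_command(turn=[[0, 0, 0], [0, 0, 0], [0, 0, 0], [0, 0, 0], [0, 0, 0], [0, 0, 0]], offset=[[-0.002, -0.0002, 0], [-0.002, -0.0002, 0], [-0.002, -0.0002, 0], [-0.002, -0.0002, 0], [-0.002, -0.0003, 0], [-0.002, -0.0002, 0]], claw=[-1, -1, -1, -1, -1, -1])

```text
t: 7.65
eef_pos: [0.6413, 0.1336, 0.0631]
orientation: [-3.133, -0.177, -0.023]
contact_force: [8.3, -1.1, 16.8]
opening: -0.0004
```

```bash
python3 pr.py
```

```text
[0.6413 0.1336 0.0631] [ 8.3 -1.1 16.8] tcp bed mm [-12.4   1.5]
rear [37.5, 38.0, 38.5]
```

Request:
arm_command(turn=[[0, 0, 0], [0, 0, 0], [0, 0, 0], [0, 0, 0], [0, 0, 0], [0, 0, 0], [0, 0, 0], [0, 0, 0]], offset=[[-0.002, -0.0003, 0], [-0.002, -0.0003, 0], [-0.002, -0.0003, 0], [-0.002, -0.0002, 0], [-0.002, -0.0002, 0], [-0.002, -0.0002, 0], [-0.002, -0.0003, 0], [-0.002, -0.0002, 0]], claw=[-1, -1, -1, -1, -1, -1, -1, -1])

```text
t: 8.37
eef_pos: [0.6251, 0.1319, 0.0631]
orientation: [-3.133, -0.177, -0.022]
contact_force: [7.0, 0.4, 18.4]
opening: 0.0005
```

Request:
arm_command(turn=[[0, 0, 0], [0, 0, 0], [0, 0, 0], [0, 0, 0], [0, 0, 0], [0, 0, 0]], offset=[[-0.002, -0.0002, 0], [-0.002, -0.0002, 0], [-0.002, -0.0002, 0], [-0.002, -0.0002, 0], [-0.002, -0.0003, 0], [-0.002, -0.0002, 0]], claw=[-1, -1, -1, -1, -1, -1])

```text
t: 8.87
eef_pos: [0.6131, 0.1307, 0.063]
orientation: [-3.133, -0.178, -0.022]
contact_force: [7.2, 0.9, 19.3]
opening: -0.0002
```

```bash
python3 pr.py
```

```text
[0.6131 0.1307 0.063 ] [ 7.2  0.9 19.3] tcp bed mm [-40.7   1.7]
rear [10.0, 10.0, 10.5]
```

Request:
arm_command(turn=[[0, 0, 0], [0, 0, 0], [0, 0, 0], [0, 0, 0], [0, 0, 0], [0, 0, 0], [0, 0, 0]], offset=[[-0.002, -0.0002, 0.0001], [-0.002, -0.0002, 0.0001], [-0.002, -0.0002, 0.0001], [-0.002, -0.0002, 0], [-0.002, -0.0003, 0], [-0.0015, -0.0002, 0], [0, 0, 0]], claw=[-1, -1, -1, -1, -1, -1, -1])

```text
t: 9.5
eef_pos: [0.6011, 0.1294, 0.063]
orientation: [-3.133, -0.177, -0.021]
contact_force: [5.7, 1.3, 18.1]
opening: 0.0001
```

Request:
arm_command(turn=[[0, 0, 0], [0, 0, 0], [0, 0, 0], [0, 0, 0], [0, 0, 0], [0, 0, 0], [0, 0, 0], [0, 0, 0]], offset=[[0, 0, 0.001], [0, 0, 0.001], [0, 0, 0.002], [0, 0, 0.01], [0, 0, 0.025], [-0.01, -0.001, 0.035], [-0.03, -0.003, 0.035], [-0.03, -0.003, 0.025]], claw=[-1, -1, -1, -1, -1, -1, -1, -1])

```text
t: 10.17
eef_pos: [0.5279, 0.1201, 0.1905]
orientation: [3.137, 0.172, 0.001]
contact_force: [0.1, 0.7, 0.7]
opening: -0.0001
```

Request:
arm_command(turn=[[0, 0, 0], [0, 0, 0], [0, 0, 0], [0, 0, 0]], offset=[[-0.03, -0.003, 0.02], [0, 0, 0], [0, 0, 0], [0, 0, 0]], claw=[1, 1, 1, 1])

```text
t: 10.5
eef_pos: [0.4976, 0.1173, 0.2089]
orientation: [-3.136, -0.174, -0.001]
contact_force: [0.5, 0.2, 0.0]
opening: 0.0481
```

```bash
python3 - <<'E'
from pr import *
import pickle
o=bot.observe();print(o['eef_pos'],o['orientation'],o['contact_force'],o['opening'])
c=cam('wrist');save(c,'w3.png');pickle.dump(c,open('w3.pkl','wb'));print(rear(c),front(c))
E
```

```text
[0.49761897 0.11732169 0.20893179] [-3.13628921e+00 -1.73705472e-01 -6.18025960e-04] [5.20170693e-01 1.67585305e-01 1.94860294e-04] 0.048059550887047914
[-5.5, -4.5, -4.5] [np.float64(-125.5), np.float64(-124.5), np.float64(-124.5)]
```

View pics/w3.png

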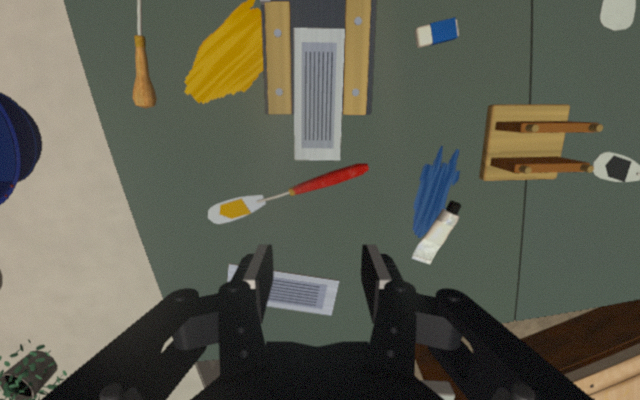

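The plate lies straight in the channel, its rear end at row 28. Its front end is at row 160 and the bed edge at row 114, so it overhangs by about 44 mm. The red palette knife lies flat on the bench below it.

```bash
python3 - <<'E'
from pl import *
import pickle
c=pickle.load(open('w3.pkl','rb'))
hsv=cv2.cvtColor(c['pixels'],cv2.COLOR_RGB2HSV)
m=((hsv[...,2]>110)&(hsv[...,1]<50)).astype(np.uint8);m=cv2.morphologyEx(m,cv2.MORPH_CLOSE,np.ones((9,9)))
s=np.zeros_like(m);s[118:170,285:350]=m[118:170,285:350]
k=max(cv2.findContours(s,0,1)[0],key=cv2.contourArea);X=onz(c,k.reshape(-1,2),.063)[:,:2].astype(np.float32)
print(cv2.minAreaRect(X));print('bed mm',np.round(1000*(E@(np.array(cv2.boxPoints(cv2.minAreaRect(X)))-O).T).T,1).tolist())
w=((hsv[...,1]>70)&(hsv[...,0]<30)&(hsv[...,2]>90));
for u in(278,356):
    v=np.where(w[60:130,u])[0].max()+60.5;print('guide end bed mm',np.round(1000*E@(onz(c,[[u,v]],.067)[0,:2]-O),1))
g=O+E.T@np.array([-.107,-.0007]);print('grip',g)
E
```

```text
((0.5499022006988525, 0.12305113673210144), (0.04101170599460602, 0.04734136536717415), 6.373314380645752)
bed mm [[-125.0, 24.5], [-124.8, -22.8], [-83.8, -22.7], [-84.0, 24.7]]
guide end bed mm [-80.7  38.4]
guide end bed mm [-80.5 -36.2]
grip [0.54750145 0.12114816]
```

Request:
arm_command(turn=[[0, 0, 0], [0, 0, 0], [0, 0, 0], [0, 0, 0], [0, 0, 0], [0, 0, 0], [0, 0, 0], [0, 0, 0]], offset=[[0.025, 0.0025, 0], [0.025, 0.0025, 0], [0, 0, -0.03], [0, 0, -0.035], [0, 0, -0.03], [0, 0, -0.03], [0, 0, -0.02], [0, 0, 0]], claw=[1, 1, 1, 1, 1, 1, 1, 1])

```text
t: 11.22
eef_pos: [0.5448, 0.1202, 0.0574]
orientation: [3.132, 0.171, -0.016]
contact_force: [-1.0, -0.4, -0.8]
opening: 0.0857
```

Request:
arm_command(turn=[[0, 0, 0], [0, 0, 0], [0, 0, 0], [0, 0, 0], [0, 0, 0]], offset=[[0, 0, -0.012], [0, 0, -0.008], [0, 0, -0.004], [0, 0, 0], [0, 0, 0]], claw=[1, 1, 1, 1, 1])

```text
t: 11.63
eef_pos: [0.5481, 0.1223, 0.04]
orientation: [3.137, 0.173, 0.0]
contact_force: [-0.2, -0.5, 0.5]
opening: 0.0856
```

Request:
arm_command(turn=[[0, 0, 0], [0, 0, 0], [0, 0, 0], [0, 0, 0], [0, 0, 0], [0, 0, 0], [0, 0, 0], [0, 0, 0]], offset=[[0, 0, 0], [0, 0, 0], [0, 0, 0], [0, 0, 0], [0, 0, 0], [0, 0, 0], [0, 0, 0], [0, 0, 0]], claw=[0.2, 0.2, 0.2, 0.15, 0.1, 0.05, 0, 0])

```text
t: 12.3
eef_pos: [0.5478, 0.1223, 0.04]
orientation: [-3.137, -0.173, -0.0]
contact_force: [-1.4, 0.0, 3.0]
opening: 0.0441
```

Request:
arm_command(turn=[[0, 0, 0], [0, 0, 0], [0, 0, 0], [0, 0, 0]], offset=[[0, 0, 0], [0, 0, 0], [0, 0, 0], [0, 0, 0]], claw=[-1, -1, -1, -1])

```text
t: 12.63
eef_pos: [0.5478, 0.1223, 0.0398]
orientation: [-3.137, -0.174, -0.0]
contact_force: [-2.0, -0.1, 4.6]
opening: 0.044
```

Request:
arm_command(turn=[[0, 0, 0], [0, 0, 0], [0, 0, 0], [0, 0, 0], [0, 0, 0], [0, 0, 0], [0, 0, 0], [0, 0, 0]], offset=[[0, 0, 0.001], [0, 0, 0.002], [0, 0, 0.003], [0, 0, 0.004], [0, 0, 0.005], [0, 0, 0.005], [0, 0, 0], [0, 0, 0]], claw=[-1, -1, -1, -1, -1, -1, -1, -1])

```text
t: 13.3
eef_pos: [0.548, 0.1224, 0.0602]
orientation: [-3.136, -0.173, -0.001]
contact_force: [0.2, -0.2, -1.8]
opening: 0.0438
```

```bash
python3 - <<'E'
from pr import *
c=cam('side');w=cam('wrist')
a=cv2.resize(c['pixels'][110:230,290:420],None,fx=3,fy=3,interpolation=2)
b=cv2.resize(w['pixels'][0:300,150:540],None,fx=1,fy=1)
H=np.zeros((360,790,3),np.uint8);H[:,:390]=a;H[:300,400:790]=b
cv2.imwrite('pics/lift.png',H[...,::-1])
o=bot.observe();print(o['eef_pos'],o['contact_force'],o['torque'],o['opening'])
E
```

```text
[0.54763225 0.12221104 0.05963802] [-0.24196314  0.00737307 -0.34425218] [0.02388976 0.03116882 0.01254304] 0.043620450853969164
```

View pics/lift.png

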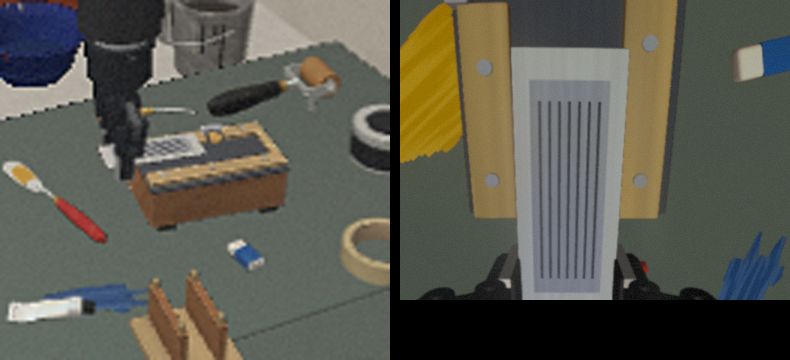

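The pads hold the plate by its sides, and it looks level and clear of the channel. I lift it higher and measure its tilt and its pose in the hand.

Request:
arm_command(turn=[[0, 0, 0], [0, 0, 0], [0, 0, 0], [0, 0, 0], [0, 0, 0], [0, 0, 0], [0, 0, 0], [0, 0, 0]], offset=[[0, 0, 0.005], [0, 0, 0.01], [0, 0, 0.012], [0, 0, 0.01], [0, 0, 0.005], [0, 0, 0.003], [0, 0, 0], [0, 0, 0]], claw=[-1, -1, -1, -1, -1, -1, -1, -1])

```text
t: 14.07
eef_pos: [0.5476, 0.1222, 0.1046]
orientation: [-3.137, -0.173, 0.0]
contact_force: [0.3, -0.4, -0.8]
opening: 0.0439
```

```bash
cat > hold.py <<'E'
from h import *
from scipy.spatial.transform import Rotation as Ro
def meas(u0=265,u1=385,v0=20,v1=298):
    o=bot.observe();w=cam('wrist');P=cloud(w);p=o['eef_pos']
    hsv=cv2.cvtColor(w['pixels'],cv2.COLOR_RGB2HSV)
    m=(hsv[...,2]>70)&(hsv[...,1]<60)&(P[...,2]>p[2]-.02)&(P[...,2]<p[2]+.05)
    s=np.zeros(m.shape,np.uint8);s[v0:v1,u0:u1]=m[v0:v1,u0:u1]
    s=cv2.morphologyEx(s,cv2.MORPH_OPEN,np.ones((5,5)))
    k=max(cv2.findContours(s,0,1)[0],key=cv2.contourArea);q=np.zeros_like(s);cv2.drawContours(q,[k],-1,1,-1)
    X=P[(q>0)&np.isfinite(P[...,2])]
    A=np.c_[X[:,:2]-p[:2],np.ones(len(X))];co,_,_,_=np.linalg.lstsq(A,X[:,2],rcond=None)
    zt=np.median(X[:,2]);Y=onz(w,k.reshape(-1,2),zt)[:,:2].astype(np.float32);r=cv2.minAreaRect(Y)
    R=Ro.from_rotvec(o['orientation']).as_matrix();yaw=np.degrees(np.arctan2(R[1,0],R[0,0]))
    print('tcp',p.round(4),'yaw',yaw.round(2),'F',o['contact_force'].round(1),'bbox',cv2.boundingRect(k))
    print('slopes dz/dx,dz/dy,z@tcp',co.round(4),'ztop med',zt.round(4));print('rect',r)
    u=R[:2,0]/np.linalg.norm(R[:2,0]); print('far end dist from tcp mm',np.percentile(1000*(Y-p[:2])@u,[99.5,0]).round(1),'lat',np.percentile(1000*(Y-p[:2])@np.array([-u[1],u[0]]),[2,98]).round(1))
    return w
if __name__=='__main__': save(meas(),'hold.png')
E
python3 hold.py
```

```text
tcp [0.5476 0.1222 0.1046] yaw 6.32 F [ 0.3 -0.4 -0.8] bbox (265, 47, 114, 251)
slopes dz/dx,dz/dy,z@tcp [-0.0092 -0.0034  0.1282] ztop med 0.1277
rect ((0.5933983325958252, 0.12773463129997253), (0.11101998388767242, 0.047744814306497574), 6.1368913650512695)
far end dist from tcp mm [101.7  -9.3] lat [-23.4  23.2]
```

```bash
python3 - <<'E'
from h import *
import pickle
for nm,c in (('w3',pickle.load(open('w3.pkl','rb'))),('w1',pickle.load(open('w1.pkl','rb'))),('top',pickle.load(open('c0.pkl','rb'))['top'])):
    P=cloud(c);z=P[...,2]
    xy=P[...,:2]-[.568,-.126]
    near=(np.abs(xy)<.075).all(-1)
    # rails: depth
    m=near&(z>.048)&(z<.075)
    for sgn in(-1,1):
        k=m&(xy[...,0]*sgn-0.0>0.005)
        X=P[k][:,:2].astype(np.float32);r=cv2.minAreaRect(X);print(nm,'rail',sgn,len(X),np.round(r[0],4),np.round(r[1],4),round(r[2],1),'med',np.median(X,0).round(4))
    # base board
    k=near&(z>.008)&(z<.020);X=P[k][:,:2].astype(np.float32);r=cv2.minAreaRect(X);print(nm,'base',len(X),np.round(r[0],4),np.round(r[1],4),round(r[2],1))
E
```

```text
w3 rail -1 916 [ 0.5507 -0.1284] [0.011  0.0868] 8.1 med [ 0.5513 -0.1264]
w3 rail 1 912 [ 0.5922 -0.1218] [0.0103 0.0861] 8.0 med [ 0.5922 -0.1196]
w3 base 4202 [ 0.5711 -0.1258] [0.0905 0.0976] 8.0
w1 rail -1 841 [ 0.551  -0.1287] [0.0121 0.087 ] 8.1 med [ 0.5525 -0.1245]
w1 rail 1 820 [ 0.5919 -0.1228] [0.0114 0.0872] 8.4 med [ 0.5938 -0.119 ]
w1 base 2212 [ 0.5725 -0.1251] [0.09   0.0971] 8.8
top rail -1 128 [ 0.5484 -0.1291] [0.0102 0.0848] 8.5 med [ 0.5474 -0.1289]
top rail 1 129 [ 0.5899 -0.1235] [0.0103 0.0843] 8.4 med [ 0.5887 -0.1241]
top base 665 [ 0.5694 -0.1265] [0.0901 0.0964] 7.8
```

Request:
arm_command(turn=[[0, 0, 0.004], [0, 0, 0.004], [0, 0, 0.004], [0, 0, 0.004], [0, 0, 0.004], [0, 0, 0.004], [0, 0, 0.004], [0, 0, 0.004]], offset=[[-0.001, -0.008, 0], [-0.001, -0.014, 0], [-0.0015, -0.018, 0], [-0.0015, -0.02, 0], [-0.0015, -0.02, 0], [-0.0015, -0.02, 0], [-0.0015, -0.02, 0], [-0.0015, -0.02, 0]], claw=[-1, -1, -1, -1, -1, -1, -1, -1])

```text
t: 14.78
eef_pos: [0.536, -0.0192, 0.1042]
orientation: [3.133, 0.224, -0.002]
contact_force: [0.2, -0.5, -2.0]
opening: 0.0438
```

Request:
arm_command(turn=[[0, 0, 0], [0, 0, 0], [0, 0, 0], [0, 0, 0], [0, 0, 0], [0, 0, 0], [0, 0, 0], [0, 0, 0]], offset=[[-0.0015, -0.02, 0], [-0.0015, -0.02, 0], [-0.0015, -0.02, 0], [-0.001, -0.02, 0], [-0.001, -0.018, 0], [-0.0003, -0.0154, 0], [0, 0, 0], [0, 0, 0]], claw=[-1, -1, -1, -1, -1, -1, -1, -1])

```text
t: 15.45
eef_pos: [0.5293, -0.1321, 0.1041]
orientation: [-3.134, -0.221, 0.002]
contact_force: [0.3, 0.6, -1.0]
opening: 0.0438
```

```bash
python3 hold.py; python3 - <<'E'
from h import *
s=cam('side');w=cam('wrist');t=cam('top')
a=cv2.resize(s['pixels'][150:270,290:420],None,fx=3,fy=3,interpolation=2)
H=np.zeros((400,790,3),np.uint8);H[:360,:390]=a;H[:,395:790]=w['pixels'][:,130:525]
cv2.imwrite('pics/over.png',H[...,::-1])
E
```

```text
tcp [ 0.5293 -0.1321  0.1041] yaw 8.06 F [ 0.3  0.6 -1. ] bbox (265, 47, 114, 251)
slopes dz/dx,dz/dy,z@tcp [-0.0107 -0.0036  0.1277] ztop med 0.1272
rect ((0.5748559832572937, -0.12526647746562958), (0.1110394299030304, 0.04780314862728119), 7.781754970550537)
far end dist from tcp mm [101.7  -9.3] lat [-23.5  23.8]
```

View pics/over.png

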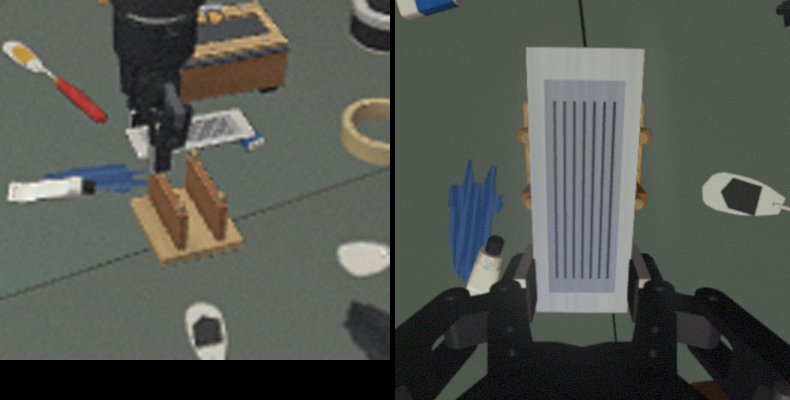

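The side and wrist views show the plate level over the rest, centred between the pegs at wrist columns ~525 and ~645 of the crop. Lowering now.

Request:
arm_command(turn=[[0, 0, 0.003], [0, 0, 0], [0, 0, 0], [0, 0, 0], [0, 0, 0], [0, 0, 0], [0, 0, 0], [0, 0, 0]], offset=[[0.0007, 0.0008, -0.005], [0, 0, -0.012], [0, 0, -0.015], [0, 0, -0.012], [0, 0, -0.008], [0, 0, -0.004], [0, 0, 0], [0, 0, 0]], claw=[-1, -1, -1, -1, -1, -1, -1, -1])

```text
t: 16.32
eef_pos: [0.5309, -0.1302, 0.0488]
orientation: [3.133, 0.229, -0.0]
contact_force: [0.1, 1.0, -0.6]
opening: 0.0439
```

Request:
arm_command(turn=[[0, 0, 0], [0, 0, 0], [0, 0, 0], [0, 0, 0], [0, 0, 0], [0, 0, 0]], offset=[[0, 0, -0.0008], [0, 0, -0.0008], [0, 0, -0.0008], [0, 0, -0.0008], [0, 0, -0.0006], [0, 0, 0]], claw=[-1, -1, -1, -1, -1, -1])

```text
t: 16.82
eef_pos: [0.5306, -0.1304, 0.0448]
orientation: [-3.133, -0.228, 0.0]
contact_force: [-0.2, 0.3, -1.4]
opening: 0.0442
```

Request:
arm_command(turn=[[0, 0, 0], [0, 0, 0], [0, 0, 0], [0, 0, 0], [0, 0, 0], [0, 0, 0]], offset=[[-0.0005, -0.0006, -0.0008], [0, 0, -0.0008], [0, 0, -0.0008], [0, 0, -0.0006], [0, 0, -0.0006], [0, 0, 0]], claw=[-1, -1, -1, -1, -1, -1])

```text
t: 17.32
eef_pos: [0.5301, -0.1309, 0.0411]
orientation: [3.133, 0.228, -0.0]
contact_force: [-1.5, 0.3, -0.6]
opening: 0.0439
```

Request:
arm_command(turn=[[0, 0, 0], [0, 0, 0], [0, 0, 0]], offset=[[0, 0, -0.0004], [0, 0, -0.0004], [0, 0, 0]], claw=[-1, -1, -1])

```text
t: 17.57
eef_pos: [0.5302, -0.1309, 0.0405]
orientation: [3.133, 0.228, 0.0]
contact_force: [-0.7, -0.6, -0.5]
opening: 0.044
```

Request:
arm_command(turn=[[0, 0, 0], [0, 0, 0], [0, 0, 0], [0, 0, 0]], offset=[[0, 0, -0.0004], [0, 0, -0.0004], [0, 0, -0.0003], [0, 0, 0]], claw=[-1, -1, -1, -1])

```text
t: 17.9
eef_pos: [0.5302, -0.131, 0.04]
orientation: [3.133, 0.229, 0.001]
contact_force: [-3.5, 0.9, 7.0]
opening: 0.0437
```

```bash
python3 hold.py
```

```text
tcp [ 0.5302 -0.131   0.04  ] yaw 8.35 F [-3.5  0.9  7. ] bbox (265, 45, 116, 253)
slopes dz/dx,dz/dy,z@tcp [0.0197 0.0028 0.0637] ztop med 0.0648
rect ((0.5764757990837097, -0.12404347956180573), (0.11024617403745651, 0.047112006694078445), 7.742880821228027)
far end dist from tcp mm [102.1  -8.1] lat [-23.7  23. ]
```

Request:
arm_command(turn=[[0, 0, 0], [0, 0, 0], [0, 0, 0], [0, 0, 0], [0, 0, 0], [0, 0, 0], [0, 0, 0], [0, 0, 0]], offset=[[0, 0, 0.0003], [0, 0, 0.0003], [0, 0, 0], [0, 0, 0], [0, 0, 0], [0, 0, 0], [0, 0, 0], [0, 0, 0]], claw=[-1, -1, -1, 0.1, 0.15, 0.2, 0.3, 0.5])

```text
t: 18.62
eef_pos: [0.5302, -0.1309, 0.0398]
orientation: [3.133, 0.228, -0.0]
contact_force: [-0.7, -0.9, 0.0]
opening: 0.0636
```

Request:
arm_command(turn=[[0, 0, 0], [0, 0, 0], [0, 0, 0], [0, 0, 0]], offset=[[0, 0, 0], [0, 0, 0], [0, 0, 0], [0, 0, 0]], claw=[1, 1, 1, 1])

```text
t: 18.95
eef_pos: [0.5301, -0.1309, 0.0399]
orientation: [-3.133, -0.228, 0.0]
contact_force: [0.2, -0.3, 0.3]
opening: 0.0855
```

```bash
python3 hold.py
```

```text
tcp [ 0.5301 -0.1309  0.0399] yaw 8.33 F [ 0.2 -0.3  0.3] bbox (265, 46, 115, 252)
slopes dz/dx,dz/dy,z@tcp [0.     0.0007 0.064 ] ztop med 0.0641
rect ((0.5762185454368591, -0.12441443651914597), (0.11063003540039062, 0.04630916565656662), 7.672019958496094)
far end dist from tcp mm [101.9  -8.5] lat [-23.6  22.9]
```

Released, and the plate lies flat on the rails. Retreating straight up and back for a final look.

Request:
arm_command(turn=[[0, 0, 0], [0, 0, 0], [0, 0, 0], [0, 0, 0], [0, 0, 0], [0, 0, 0], [0, 0, 0], [0, 0, 0]], offset=[[0, 0, 0.003], [0, 0, 0.008], [0, 0, 0.02], [0, 0, 0.03], [-0.01, 0, 0.035], [-0.02, 0, 0.035], [-0.03, 0, 0.03], [0, 0, 0]], claw=[1, 1, 1, 1, 1, 1, 1, 1])

```text
t: 19.67
eef_pos: [0.4699, -0.1313, 0.2076]
orientation: [3.133, 0.229, 0.015]
contact_force: [0.0, 0.5, 0.1]
opening: 0.0855
```

Request:
arm_command(turn=[[0, 0, 0], [0, 0, 0], [0, 0, 0]], offset=[[0, 0, 0], [0, 0, 0], [0, 0, 0]], claw=[1, 1, 1])

```text
t: 19.92
eef_pos: [0.4706, -0.1309, 0.1998]
orientation: [-3.133, -0.228, 0.002]
contact_force: [1.1, -0.2, -0.7]
opening: 0.0854
```

```bash
python3 - <<'E'
from h import *
w=cam('wrist');save(w,'fin.png');P=cloud(w);z=P[...,2]
hsv=cv2.cvtColor(w['pixels'],cv2.COLOR_RGB2HSV)
near=(np.abs(P[...,:2]-[.571,-.126])<.08).all(-1)
m=(near&(hsv[...,2]>90)&(hsv[...,1]<50)&(z>.05)).astype(np.uint8);m=cv2.morphologyEx(m,cv2.MORPH_CLOSE,np.ones((7,7)));m=cv2.morphologyEx(m,cv2.MORPH_OPEN,np.ones((7,7)))
k=max(cv2.findContours(m,0,1)[0],key=cv2.contourArea)
print('plate',cv2.boundingRect(k),cv2.minAreaRect(onz(w,k.reshape(-1,2),.063)[:,:2].astype(np.float32)))
X=P[(m>0)];print(np.linalg.lstsq(np.c_[X[:,:2]-[.571,-.126],np.ones(len(X))],X[:,2],rcond=None)[0].round(4))
k=near&(z>.008)&(z<.020);X=P[k][:,:2].astype(np.float32);print('base',cv2.minAreaRect(X))
o=bot.observe();print(o['t'],o['eef_pos'],o['contact_force'])
E
```

```text
plate (302, 14, 53, 139) ((0.5719553828239441, -0.1254439651966095), (0.11976822465658188, 0.046054016798734665), 7.589264392852783)
 ** On entry to DLASCL parameter number  4 had an illegal value
 ** On entry to DLASCL parameter number  4 had an illegal valueTraceback (most recent call last):
  File "<stdin>", line 8, in <module>
    x, resids, rank, s = _umath_linalg.lstsq(a, b, rcond,
                         ~~~~~~~~~~~~~~~~~~~^^^^^^^^^^^^^
                                             signature=signature)
                                             ^^^^^^^^^^^^^^^^^^^^
    raise LinAlgError("SVD did not converge in Linear Least Squares")
numpy.linalg.LinAlgError: SVD did not converge in Linear Least Squares
```

View pics/fin.png

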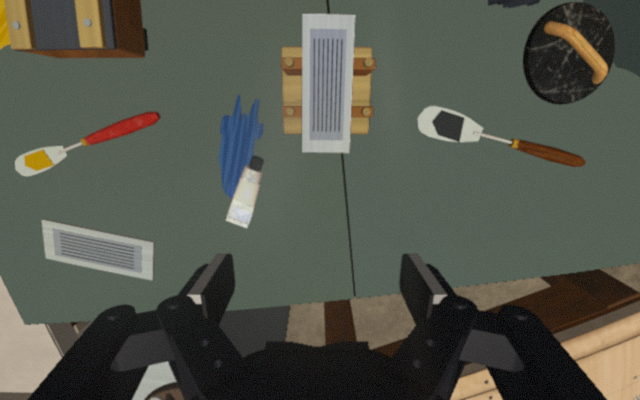

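The plate lies on both rails between the four pegs, at pixels (302..355, 14..153), and the paint tube and baren have not moved. Its centre is (0.572, -0.1254) against the rest's (0.5713, -0.1253), and its yaw is 7.6° against 8.1°. The error came only from missing depth readings in the last tilt fit; the tilt measured just after release was about 0. Handing in.

```bash
python3 -c "
from plant import bot
print(bot.close_job())"
```

```text
the job is handed in; nothing more can be done
None
```

The plate is lying flat and centred on the rest, released, and the job was handed in at about 20 s of the 64 s allowed.

- **Slide:** I pressed the plate with the closed fingertips, mostly at 14–19 N, and slid it out until about 44 mm overhung. Touchdown was about 6 mm/s, and the highest force I read was 19 N. Right at the start the force dipped to 7 N for a moment. I re-pressed, and the plate's rear edge then moved in step with the fingertip, within about 1 mm.
- **Lift and placing:** I let go, pinched the overhanging end by its sides, and lifted the plate clear. It touched down on the rails at about 7 N, then I opened the gripper and backed off.
- **Last checks:** The plate's centre is about 1 mm from the rest's centre, its yaw is within about 0.5°, and its tilt just after release was about 0.
- **Not confirmed:** The repeat tilt fit in the final view failed because some depth readings were missing. The last picture shows the paint tube and rubbing pad undisturbed. The eraser and gouge were outside that view, so I did not re-check them at the end; the arm never came near them.

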